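# Slide the hob's heat bar up to boost and hold

### The arm

A 7-joint arm with a two-finger parallel gripper is mounted at the origin on the work surface. World frame = base frame: x ahead of the robot, y to its left, z up, the work surface at z = 0. Lengths are in m, angles in rad, forces in N, time in s.
With the tool pointing down it reaches from about 0.35 to 0.9 m from the base axis. Payload 8.1 kg.
Tool frame: the origin (TCP) lies at the very end of the fingers, on their centre line; the grasp point (between the pads) lies behind it (hold_point_z is the z of the grasp point in the tool frame, in m); z points along the fingers, y is the line along which they close (so a half turn about z gives the same grasp; the last joint's range is limited). The gripper opens to 92 mm and grips with 3 to 60 N. Pads are 19 mm wide; open, the fingers measure 130 mm over their backs; the gripper's body (75 mm by 190 mm) begins 47 mm behind the grasp point.
Start: joints at [-1.311, 0.434, 0.025, 1.573, -0.012, 1.134, -0.075], TCP at [0.222, 0.584, 0.227] pointing down, gripper open.
Joint ranges: [-2.62, 2.62], [-0.44, 2.09], [-1.27, 1.32], [0.08, 2.57], [-1.32, 4.46], [0.12, 2], [-2.74, 2.74]. Speed limits (rad/s): [2.22, 2.22, 3.01, 3.01, 3.14, 3.14, 3.14].

### API

Orientations are given as a unit quaternion [w, x, y, z].
In Python, from bench import get_obs, grab_frame, sign_off, hold_point_z gives the robot as it stands.
- The arm moves only by the tool play_rows, never from a script. Its argument "commands" is a list of rows, each an object with "claw": the closure, from 0 (fully open) to 1 (shut); "xyz": the shift along the world's x, y, z in cm, a list of three; "turn": the turn about the world's z in degrees. A call has 1 to 8 rows; each row is the pose to reach, as a shift and turn from the pose commanded when the call began; what a row does not reach only later rows make up. A row lasts 1/8 s, in which the tool goes at most 62.5 mm and 10.7 degrees, less where a joint would pass 70% of its speed; a pose out of reach is approached as far as the arm can. A call with a gripper value outside its range is refused whole. The fingers move at their own pace and stop on an object; "grip_force" is the grip in N (left out, the last holds). Time passes only in rows, so rows that repeat a pose let the fingers close. It gives the time, the measured TCP pose, the force, the opening and the grip force at its end, in the units of the state.
- get_obs(): the state, without advancing time (a new reading comes with each control period).
- grab_frame(name): name is "scene" or "top" or "wrist"; returns a dict with "frame" (420x560x3 uint8, red, green, blue), "fovy" (degrees; the focal length in pixels is half the picture's height over the tangent of half this angle, whatever the lens; pixels are square), "cx", "cy" (the principal point, pixels), "extrinsics" (4x4, takes a point from world to camera coordinates). Camera axes: x right, y down, z forward; pixel columns grow to the right and rows downward; lengths in m; the calibration is good to about 2 mm. A picture is of the moment at which its call begins. There is no depth.
- sign_off(): hands the job in; it is judged then, once.
The state is a dict: "t": time; "joint_positions": joint angles; "joint_vel": joint speeds; "tau": joint torques, N m; "position": TCP position; "tool_rot": TCP orientation; "ft_force": force on the tool from outside, world axes, zero at the start; "moment": the same for the moment, N m; "width": opening from 0.0 (shut) to 1.0 (fully open); "finger_force": force on a finger pad.
Only numpy, scipy, OpenCV 4.12 (cv2) and the standard library are available. Lean on these libraries where they do the work, as an engineer would, in place of code of your own. Each camera call takes 0.05 s, during which the arm holds its last target. There are 200 camera calls.

### The job

Turn the induction hob up to boost: put your fingertips lightly on its white slider bar beside the blue marker and slide them along the bar, keeping light contact all the way, to the red marker. Finish there, with the fingertips still resting on the bar beside the red marker so that it stays pressed a little; boost only engages while it is held. Leave the saucepan, jug and spatula where they are.

Things in the scene. Friction and masses are not known exactly. Their poses are not given: they have to be found in the camera images.
- hob: black portable induction hob standing on the table, fixed, 370 (its x) x 300 (its y) x 65 mm; origin at the centre of its underside. Its flat top is 65 mm above the table. Its front, with the slider bar, is its -x side; it stands turned up to 0.4 rad either way. The centre of the bar is 130 mm in front of the hob's centre (hob x = -0.130, y = 0).
- bar_mid (a point): centre of the top face of the white slider bar on the hob's front; moves down with the bar. The bar is rigid and straight, 236 mm long (point y, same axes as the hob) and 26 mm wide (point x), with a row of nine black dots on its midline, 25 mm apart. Its flat top stands 10 mm above the hob's top (75 mm above the table) and still 2 mm above it when fully pressed.
- bar (a joint): how far the whole slider bar is pressed straight down against its spring, in m: 0 is up, 0.008 fully down. It springs back. It begins to move at about 0.9 N and gains about 0.9 N per mm, fully down at about 8 N; pressed 2 to 5 mm is a light touch, under 1 mm does not count as a touch. The hob must not be pressed with more than 15 N. Where on the bar it is touched is taken midway between the two fingertips.
- marker_blue: blue marker, a small wedge 22 wide and 6 mm high fixed on the hob's top behind the bar, pointing at it: the start of the slide. Origin at the centre of its underside, 35 mm from the bar's midline towards the hob's centre (towards +x of the hob); same axes as the hob, so the point to touch is at marker x = -0.035, y = 0, on top of the bar. It is near one end of the bar, either end.
- marker_red: red marker, the same wedge in red near the other end of the bar, 180 to 200 mm from the blue one: where the slide ends and the fingertips stay. Origin, axes and point to touch (marker x = -0.035, y = 0) as for the blue one.
- pan: steel saucepan standing loose on the hob's cooking zone, 170 across and 60 high, with a black handle reaching 230 mm from its centre along its +x, away from the bar; sizes in mm; origin at the centre of its underside. Its wall stays at least 75 mm from the bar.
- jug: clear measuring jug, loose on the table at the hob's left (+y) side, 90 across and 105 high with a handle at its +y; sizes in mm; origin at the centre of its underside
- spatula: spatula with a wooden handle lying loose on the table at the hob's right (-y) side, 260 long along its x; sizes in mm; origin at the centre of its underside

How it is judged:
By the outcome, as a careful person would: the job done as asked, in the order asked, and still so for the second after the job is handed in, while the arm keeps its last pose, push and grip.
It also fails if it takes over 40 s, if anything falls off the work surface, if the arm or the gripper's body presses on something with over 40 N, if the wrist force passes 120 N, or if a joint passes its speed limit or range.

## Working session

There is one attempt and no reset: what is moved stays moved. The work goes in short steps, Python scripts to look and compute and a tool call to move; the robot and the scene stay as the last step left them, time stands still between calls to the robot, and variables do not carry over. Pictures are saved under pics/ and viewed, at most 10 in all, crops included, and the job is handed in when it is done.

Besides the shell and the picture viewer there is one more tool, called after "Call:" by a JSON object that holds its "name" and its "arguments". play_rows: Moves the arm, as the interface text tells. Its arguments: {"type":"object","properties":{"commands":{"type":"array"},"grip_force":{"type":"number"}},"required":["commands"]}

```bash
mkdir -p pics; cat > h.py <<'E'
import numpy as np, cv2
from bench import get_obs, grab_frame, sign_off, hold_point_z
def grab(n, save=None):
    d=grab_frame(n)
    if save: cv2.imwrite(f'pics/{save}.png', cv2.cvtColor(d['frame'],cv2.COLOR_RGB2BGR))
    return d
def cast(d,uv,z):
    f=d['frame'].shape[0]/2/np.tan(np.radians(d['fovy'])/2)
    E=np.array(d['extrinsics']);R,t=E[:3,:3],E[:3,3]
    c=-R.T@t; r=R.T@np.array([(uv[0]-d['cx'])/f,(uv[1]-d['cy'])/f,1])
    return c+r*(z-c[2])/r[2]
def proj(d,p):
    f=d['frame'].shape[0]/2/np.tan(np.radians(d['fovy'])/2)
    E=np.array(d['extrinsics']);q=E[:3,:3]@p+E[:3,3]
    return np.array([d['cx'],d['cy']])+f*q[:2]/q[2]
def blobs(d,which,amin=8):
    h=cv2.cvtColor(d['frame'],cv2.COLOR_RGB2HSV);H,S,V=[h[...,i].astype(int) for i in range(3)]
    m={'red':((H<8)|(H>172))&(S>130)&(V>70),'blue':(H>100)&(H<130)&(S>130)&(V>70),'white':(S<40)&(V>190)}[which]
    n,l,s,c=cv2.connectedComponentsWithStats(m.astype(np.uint8))
    return [(s[i],c[i],l==i) for i in range(1,n) if s[i][4]>=amin]
E
python3 - <<'E'
from h import *
print({k:np.round(v,3) for k,v in get_obs().items()}, hold_point_z)
for n in('top','scene'):
    d=grab(n,n)
    for w in('red','blue','white'):
        for s,c,_ in blobs(d,w,20): print(n,w,s,c.round(1),cast(d,c,.075 if w=='white' else .068).round(4))
E
```

```text
{'t': np.float64(0.0), 'joint_positions': array([-1.311,  0.435,  0.025,  1.574, -0.012,  1.134, -0.075]), 'joint_vel': array([-0.002,  0.001, -0.   ,  0.   , -0.001,  0.001,  0.001]), 'tau': array([ 0.0000e+00, -6.6784e+01,  9.8600e-01, -3.1446e+01, -6.0000e-02,
        4.3000e-02,  0.0000e+00]), 'position': array([0.222, 0.584, 0.226]), 'tool_rot': array([-0.   ,  0.18 ,  0.984, -0.001]), 'ft_force': array([-0.151, -0.757,  0.895]), 'moment': array([-0.001,  0.025,  0.035]), 'finger_force': np.float64(0.0), 'width': np.float64(1.0)} -0.0188
top red [278 265  15  15 160] [284.4 271.8] [ 0.5222 -0.0119  0.068 ]
top blue [167 227  16  15 153] [174.3 233.5] [0.5865 0.1677 0.068 ]
top white [139   0  12   7  41] [144.2   2. ] [0.9794 0.2214 0.075 ]
top white [272   0  25  14 122] [284.5   3.7] [ 0.9798 -0.0172  0.075 ]
top white [406   0  22  11 124] [416.    2.9] [ 0.9843 -0.247   0.075 ]
top white [530   0  26  10 136] [543.    3.2] [ 0.9869 -0.4748  0.075 ]
top white [ 59  14  21  27 220] [66.2 30. ] [0.9283 0.3496 0.075 ]
top white [87 14  6 14 47] [89.8 20.1] [0.9461 0.3113 0.075 ]
[... 1574 characters left out ...]
 200   8  22  41] [373.6 212.3] [ 0.6184 -0.1607  0.075 ]
top white [ 145  235  154   79 4161] [221.8 273.8] [0.5207 0.0897 0.075 ]
scene red [276 188  10   4  28] [280.3 189.5] [ 0.5202 -0.015   0.068 ]
scene blue [91 50 15  8 89] [97.6 53.5] [-0.499  -0.8581  0.068 ]
scene blue [354 207  10   6  43] [359.  209.4] [0.5883 0.1659 0.068 ]
scene white [97 70 10 14 54] [101.   77.7] [-0.1874 -0.7212  0.075 ]
scene white [   0  146  112   54 3468] [ 55.7 171.5] [ 0.5066 -0.5644  0.075 ]
scene white [273 179 102  26 458] [325.3 191.4] [0.5292 0.0899 0.075 ]
scene white [323 198  32   9  48] [337.8 201.6] [0.5714 0.1188 0.075 ]
scene white [364 202  16   9  38] [372.9 206.9] [0.5854 0.1958 0.075 ]
```

View pics/top.png

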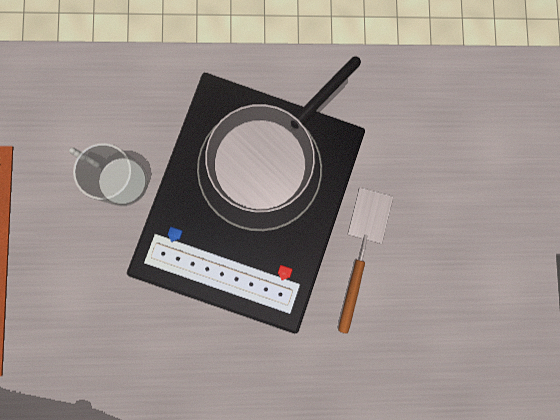

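```bash
python3 - <<'E'
from h import *
d=grab('top')
B=[b for b in blobs(d,'white',2000) if b[1][1]>230][0]
cnt=max(cv2.findContours(B[2].astype(np.uint8),cv2.RETR_EXTERNAL,cv2.CHAIN_APPROX_NONE)[0],key=len)
(c,wh,a)=cv2.minAreaRect(cnt); box=cv2.boxPoints((c,wh,a))
P=np.array([cast(d,p,.075)[:2] for p in box]); print(c,wh,P.round(4))
e=[P[1]-P[0],P[2]-P[1]];print([np.linalg.norm(x) for x in e])
L=max(e,key=np.linalg.norm);L=L/np.linalg.norm(L);L*=np.sign(L[1])
n=np.array([L[1],-L[0]]); yaw=np.arctan2(n[1],n[0])
cen=P.mean(0);print('cen',cen,'yaw',yaw,np.degrees(yaw))
for w in('blue','red'):
    m=max(blobs(d,w),key=lambda b:b[0][4]);p=cast(d,m[1],.068)[:2]
    q=p-.035*n;print(w,p,'touch',q,'along',(p-cen)@L,'perp',(p-cen)@n)
E
```

```text
(221.55206298828125, 273.3114013671875) (154.0334930419922, 30.814258575439453) [[ 0.5401  0.2144]
 [ 0.5866  0.1991]
 [ 0.5028 -0.0355]
 [ 0.4567 -0.0185]]
[np.float64(0.04896147430531001), np.float64(0.24912550195935407)]
cen [0.52155229 0.08990822] yaw -0.3431018193000393 -19.658286189152467
blue [0.5865585  0.16753924] touch [0.55359845 0.17931358] along 0.09497507856303912 perp 0.035101536706890944
red [ 0.522227   -0.01188929] touch [ 4.89266945e-01 -1.14953753e-04] along -0.09563733964569802 perp 0.03488105267657428
```

The top view shows the hob with the white panel and bar centred near pixel (222,273). The blue marker is at (174,234) and the red one at (284,272). The pan, jug (about 120,180) and spatula are clear of the bar. I'll go above blue with the fingers closed.

Call:
{"name": "play_rows", "arguments": {"commands": [{"claw": 1,"xyz": [4,-5,0],"turn": 1},{"claw": 1,"xyz": [8,-10,-1],"turn": 1},{"claw": 1,"xyz": [12,-15,-2],"turn": 1},{"claw": 1,"xyz": [16,-20,-3],"turn": 1},{"claw": 1,"xyz": [20,-25,-4],"turn": 1},{"claw": 1,"xyz": [24,-30,-5],"turn": 1},{"claw": 1,"xyz": [28,-35,-6],"turn": 1},{"claw": 1,"xyz": [31.5,-39,-6],"turn": 1}], "grip_force": 15}}

```text
t: 1.15
position: [0.5335, 0.197, 0.1663]
tool_rot: [-0.0, 0.172, 0.985, -0.0]
ft_force: [0.5, 0.8, -0.3]
width: 0.179
finger_force: 0.0
```

Call:
{"name": "play_rows", "arguments": {"commands": [{"claw": 1,"xyz": [1,-0.8,0],"turn": 0},{"claw": 1,"xyz": [1.7,-1.5,0],"turn": 0},{"claw": 1,"xyz": [1.7,-1.5,0],"turn": 0},{"claw": 1,"xyz": [1.7,-1.5,0],"turn": 0}]}}

```text
t: 1.65
position: [0.5491, 0.1854, 0.1669]
tool_rot: [-0.0, 0.171, 0.985, 0.0]
ft_force: [0.9, 1.0, 0.3]
width: 0.007
finger_force: 0.0
```

```bash
python3 - <<'E'
from h import *
o=get_obs();print({k:np.round(o[k],4) for k in('t','position','tool_rot','ft_force','width')})
R=cv2.Rodrigues(np.zeros(3))[0]
d=grab('wrist','w1')
for w in('red','blue','white'):
    for s,c,_ in blobs(d,w,60): print(w,s,c.round(1),cast(d,c,.075 if w=='white' else .068).round(4))
print(proj(d,np.array(o['position'])))
E
```

```text
{'t': np.float64(1.65), 'position': array([0.5491, 0.1854, 0.1669]), 'tool_rot': array([-3.000e-04,  1.707e-01,  9.853e-01,  3.000e-04]), 'ft_force': array([0.8898, 0.9659, 0.2625]), 'width': np.float64(0.0067)}
red [ 34 242  32  27 640] [ 49.  256.3] [ 0.5233 -0.0127  0.068 ]
white [  110     0   450   296 82145] [392.3 110.4] [0.5043 0.2906 0.075 ]
white [   0   46   99   99 5371] [ 35.7 109.6] [0.4166 0.0466 0.075 ]
white [    0   188   311    57 15934] [155.  215.6] [0.5192 0.0924 0.075 ]
white [335 209   6  31 131] [337.3 223.9] [0.5752 0.2278 0.075 ]
white [ 363  244   71   52 2319] [404.4 268.4] [0.6326 0.2698 0.075 ]
white [334 248  28  18 234] [346.8 259.1] [0.6079 0.2264 0.075 ]
white [428 293  34   3  67] [443.1 294. ] [0.6681 0.2958 0.075 ]
white [ 471  327   46   41 1206] [496.  347.1] [0.7396 0.3307 0.075 ]
[276.93712221 265.25283649]
```

View pics/w1.png

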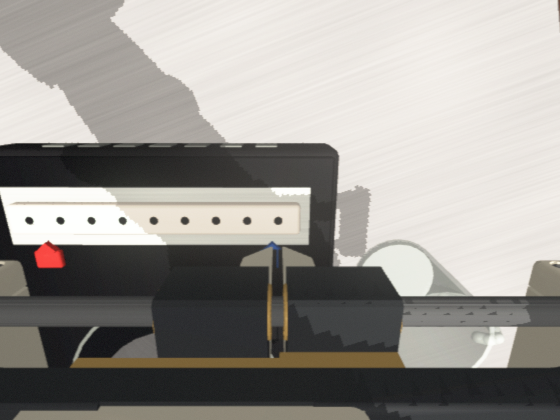

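The wrist view shows the off-white bar (u 8–299, v 203–235) on a white strip with nine dots from (29,220) to (278,220). Red is at (49,256), and the tip of blue at (272,245) shows just past the fingers. I'll measure the dots from both views.

```bash
python3 - <<'E'
from h import *
def dots(d,quad):
    g=cv2.cvtColor(d['frame'],cv2.COLOR_RGB2GRAY); m=np.zeros_like(g); cv2.fillPoly(m,[np.array(quad)],1)
    n,l,s,c=cv2.connectedComponentsWithStats(((g<130)&(m>0)).astype(np.uint8))
    return [c[i] for i in range(1,n) if s[i][4]>=4]
C={}
for n,q in(('wrist',[[12,209],[295,209],[295,230],[12,230]]),('top',[[153,245],[293,287],[290,303],[150,262]])):
    d=grab(n); D=np.array(sorted(dots(d,q),key=lambda p:-p[0])); C[n]=(d,D)
    P=np.array([cast(d,p,.075)[:2] for p in D]); 
    L=(P[-1]-P[0]);L/=np.linalg.norm(L);L*=np.sign(L[1]);nn=np.array([L[1],-L[0]])
    print(n,len(P),'centre',P.mean(0),'yaw',np.degrees(np.arctan2(nn[1],nn[0])),'len',np.linalg.norm(P[-1]-P[0]))
    for w in('red','blue'):
        b=max(blobs(d,w,3),key=lambda b:b[0][4],default=None)
        if b: p=cast(d,b[1],.068)[:2];print(w,p,'touch',P.mean(0)+L*((p-P.mean(0))@L),'along',(p-P.mean(0))@L)
# height by triangulating dots
(d1,D1),(d2,D2)=C['wrist'],C['top'];D2=D2
if D2[0][0]<D2[-1][0]:D2=D2[::-1]
def Pm(d):
    f=d['frame'].shape[0]/2/np.tan(np.radians(d['fovy'])/2)
    return np.array([[f,0,d['cx']],[0,f,d['cy']],[0,0,1]])@np.array(d['extrinsics'])[:3]
if len(D1)==len(D2):
    for DD in(D2,D2[::-1]):
        X=cv2.triangulatePoints(Pm(d1),Pm(d2),D1.T.copy(),DD.T.copy());X=(X[:3]/X[3]).T;print(X.round(4)[[0,4,8]],X[:,2].mean())
E
```

```text
wrist 9 centre [0.52237643 0.08936079] yaw -19.740341964354513 len 0.20015752639017179
red [ 0.5233747  -0.01265055] touch [ 0.49005999 -0.00069569] along -0.09567926400972454
blue [0.57909451 0.17162007] touch [0.55499782 0.18026708] along 0.09658213574173054
top 6 centre [0.50990637 0.06119174] yaw -18.394127441208415 len 0.16279107728525086
red [ 0.52216779 -0.01187251] touch [ 0.48924967 -0.00092586] along -0.06546216808696084
blue [0.58651626 0.16769075] touch [0.54942361 0.18002561] along 0.12523218858651433
```

Call:
{"name": "play_rows", "arguments": {"commands": [{"claw": 1,"xyz": [0,0,-2],"turn": 0},{"claw": 1,"xyz": [0,0,-5],"turn": 0},{"claw": 1,"xyz": [0,0,-7.5],"turn": 0},{"claw": 1,"xyz": [0,0,-7.5],"turn": 0},{"claw": 1,"xyz": [0,0,-7.5],"turn": 0},{"claw": 1,"xyz": [0,0,-7.5],"turn": 0}]}}

```text
t: 2.55
position: [0.5508, 0.1842, 0.0932]
tool_rot: [0.001, 0.172, 0.985, 0.001]
ft_force: [0.5, -0.3, 0.2]
width: 0.007
finger_force: 0.0
```

```bash
python3 - <<'E'
from h import *
o=get_obs();print({k:np.round(o[k],4) for k in('t','position','tool_rot','ft_force','width')})
d=grab('wrist','w2')
E
```

```text
{'t': np.float64(2.55), 'position': array([0.5508, 0.1842, 0.0932]), 'tool_rot': array([8.000e-04, 1.718e-01, 9.851e-01, 6.000e-04]), 'ft_force': array([ 0.4974, -0.3092,  0.2037]), 'width': np.float64(0.0066)}
```

View pics/w2.png

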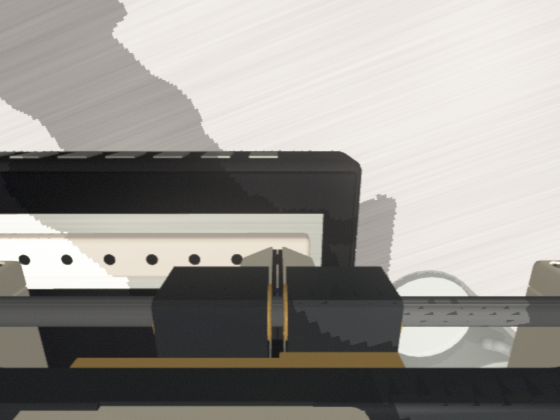

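The fingertips at (278,250) are over the bar, just beyond the last dot. I'll correct xy and go down to just above the bar.

Call:
{"name": "play_rows", "arguments": {"commands": [{"claw": 1,"xyz": [0.35,-0.5,-0.5],"turn": 0},{"claw": 1,"xyz": [0.35,-0.5,-1.3],"turn": 0},{"claw": 1,"xyz": [0.35,-0.5,-1.3],"turn": 0},{"claw": 1,"xyz": [0.35,-0.5,-1.3],"turn": 0},{"claw": 1,"xyz": [0.35,-0.5,-1.3],"turn": 0},{"claw": 1,"xyz": [0.35,-0.5,-1.3],"turn": 0}]}}

```text
t: 3.35
position: [0.5536, 0.1789, 0.0791]
tool_rot: [0.0, 0.172, 0.985, 0.0]
ft_force: [-0.1, -0.1, 0.1]
width: 0.003
finger_force: 0.0
```

Call:
{"name": "play_rows", "arguments": {"commands": [{"claw": 1,"xyz": [0,0,0],"turn": 0},{"claw": 1,"xyz": [0,0,0],"turn": 0}]}}

```text
t: 3.6
position: [0.5536, 0.1788, 0.079]
tool_rot: [0.0, 0.172, 0.985, 0.0]
ft_force: [0.2, 0.3, 0.7]
width: 0.006
finger_force: 0.0
```

Call:
{"name": "play_rows", "arguments": {"commands": [{"claw": 1,"xyz": [0.05,0,-0.2],"turn": 0},{"claw": 1,"xyz": [0.05,0,-0.4],"turn": 0},{"claw": 1,"xyz": [0.05,0,-0.6],"turn": 0},{"claw": 1,"xyz": [0.05,0,-0.7],"turn": 0},{"claw": 1,"xyz": [0.05,0,-0.7],"turn": 0},{"claw": 1,"xyz": [0.05,0,-0.7],"turn": 0}]}}

```text
t: 4.35
position: [0.5542, 0.1788, 0.0721]
tool_rot: [0.0, 0.172, 0.985, 0.0]
ft_force: [-1.3, 0.7, 4.1]
width: 0.007
finger_force: 1.9
```

Call:
{"name": "play_rows", "arguments": {"commands": [{"claw": 1,"xyz": [0,0,0],"turn": 0},{"claw": 1,"xyz": [0,0,0],"turn": 0}]}}

```text
t: 4.6
position: [0.5541, 0.1788, 0.072]
tool_rot: [0.0, 0.172, 0.985, 0.0]
ft_force: [-0.2, -0.3, 3.9]
width: 0.005
finger_force: 1.9
```

Call:
{"name": "play_rows", "arguments": {"commands": [{"claw": 1,"xyz": [-0.17,-0.47,-0.02],"turn": 0},{"claw": 1,"xyz": [-0.41,-1.13,-0.03],"turn": 0},{"claw": 1,"xyz": [-0.67,-1.88,-0.03],"turn": 0},{"claw": 1,"xyz": [-0.94,-2.63,-0.03],"turn": 0},{"claw": 1,"xyz": [-1.21,-3.39,-0.03],"turn": 0},{"claw": 1,"xyz": [-1.48,-4.14,-0.03],"turn": 0}]}}

```text
t: 5.35
position: [0.5391, 0.1368, 0.0717]
tool_rot: [0.0, 0.172, 0.985, 0.0]
ft_force: [1.4, 2.9, 4.4]
width: 0.006
finger_force: 2.1
```

Call:
{"name": "play_rows", "arguments": {"commands": [{"claw": 1,"xyz": [-0.27,-0.75,0],"turn": 0},{"claw": 1,"xyz": [-0.54,-1.5,0],"turn": 0},{"claw": 1,"xyz": [-0.81,-2.26,0],"turn": 0},{"claw": 1,"xyz": [-1.08,-3.01,0],"turn": 0},{"claw": 1,"xyz": [-1.35,-3.77,0],"turn": 0},{"claw": 1,"xyz": [-1.62,-4.52,0],"turn": 0},{"claw": 1,"xyz": [-1.89,-5.27,0],"turn": 0}]}}

```text
t: 6.22
position: [0.5201, 0.0842, 0.0716]
tool_rot: [-0.0, 0.172, 0.985, 0.0]
ft_force: [0.8, 3.1, 4.0]
width: 0.007
finger_force: 2.1
```

Call:
{"name": "play_rows", "arguments": {"commands": [{"claw": 1,"xyz": [-0.27,-0.75,0],"turn": 0},{"claw": 1,"xyz": [-0.54,-1.5,0],"turn": 0},{"claw": 1,"xyz": [-0.81,-2.26,0],"turn": 0},{"claw": 1,"xyz": [-1.08,-3.01,0],"turn": 0},{"claw": 1,"xyz": [-1.35,-3.77,0],"turn": 0},{"claw": 1,"xyz": [-1.62,-4.52,0],"turn": 0}]}}

```text
t: 6.98
position: [0.5039, 0.0389, 0.0716]
tool_rot: [-0.0, 0.172, 0.985, -0.0]
ft_force: [1.8, 3.5, 4.9]
width: 0.004
finger_force: 2.1
```

Remaining from the commanded pose: (-1.43, -3.99) cm.

Call:
{"name": "play_rows", "arguments": {"commands": [{"claw": 1,"xyz": [-0.27,-0.75,0],"turn": 0},{"claw": 1,"xyz": [-0.54,-1.5,0],"turn": 0},{"claw": 1,"xyz": [-0.81,-2.26,0],"turn": 0},{"claw": 1,"xyz": [-1.08,-3.01,0],"turn": 0},{"claw": 1,"xyz": [-1.3,-3.6,0],"turn": 0},{"claw": 1,"xyz": [-1.43,-3.95,0],"turn": 0},{"claw": 1,"xyz": [-1.43,-3.95,0],"turn": 0},{"claw": 1,"xyz": [-1.43,-3.95,0],"turn": 0}]}}

```text
t: 7.98
position: [0.4895, -0.0008, 0.0715]
tool_rot: [-0.0, 0.172, 0.985, -0.0]
ft_force: [-0.3, -2.1, 5.0]
width: 0.003
finger_force: 2.1
```

```bash
python3 - <<'E'
from h import *
o=get_obs();print({k:np.round(o[k],4) for k in('t','position','joint_vel','ft_force')})
d=grab('top','t2')
for w in('red','blue'):
    for s,c,_ in blobs(d,w,20): print(w,s,c,cast(d,c,.068))
w=grab('wrist','w3')
for s,c,_ in blobs(w,'red',20): print(s,c,cast(w,c,.068))
cv2.imwrite('pics/c.png',cv2.cvtColor(np.vstack([d['frame'][100:380],w['frame'][100:380]]),cv2.COLOR_RGB2BGR))
E
```

```text
{'t': np.float64(7.975), 'position': array([ 0.4895, -0.0008,  0.0715]), 'joint_vel': array([-0.0013, -0.0016,  0.    , -0.0012,  0.0003,  0.0005, -0.0007]), 'ft_force': array([-0.3377, -2.1492,  5.0319])}
red [278 265  15  10 100] [284.96 269.72] [ 0.52562504 -0.01277838  0.068     ]
blue [168 227  15  15 152] [174.36842105 233.52631579] [0.58654294 0.16761989 0.068     ]
```

View pics/c.png

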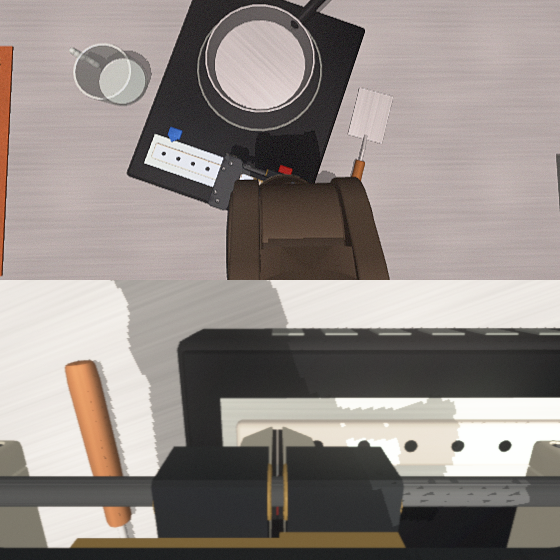

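The fingertips, near (278,440) in the lower picture, rest on the bar beside the red marker. The pan, jug and spatula have not moved, and the pressure is steady at about 3.5 mm (about 5 N).

```bash
python3 -c "
from bench import sign_off
print(sign_off())"
```

```text
the job is handed in; nothing more can be done
None
```

I slid the fingertips in light contact (bar pressed about 3 to 3.5 mm) from blue to red and handed in with them resting beside the red marker at about 3.5 mm and 5 N, within 1 mm of target; the pan, jug and spatula were not touched.

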